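# Tip the garlic out of the tilt bin

## Robot

A 6-joint arm with a two-finger parallel gripper is mounted at the origin on a cart in front of the work surface, level with it; the furniture and walls round the work are solid. World frame = base frame: x ahead of the robot, y to its left, z up, the work surface at z = 0. Lengths are in mm, angles in rad, forces in N, time in s.
With the tool pointing down it reaches from about 275 to 1000 mm from the base axis. Payload 8.4 kg.
Tool frame: the origin (TCP) lies midway between the tips of the shut fingers; the grasp point (between the pads) lies 19 mm behind it (grip_point_offset is the distance from the TCP to the grasp point, in mm); z points along the fingers, y is the line along which they close (so a half turn about z gives the same grasp; the last joint's range is limited). The gripper opens to 85 mm and grips with 20 to 120 N. Pads are 22 mm wide; open, the fingers measure 114 mm over their backs; the gripper's body (76 mm by 85 mm) begins 54 mm behind the grasp point. The pads swing forward as they close: fully open they stand 13 mm farther back than shut.
Start: joints at [-1.326, 0.353, 1.633, -0, 1.155, -0.002], TCP at [152.687, -606.065, 231.281] pointing down, gripper open.
Joint ranges: [-2.63, 2.63], [-0.92, 2.1], [0.06, 2.66], [-1.3, 4.44], [0, 2.69], [-3.02, 3.02]. Speed limits (rad/s): [2.22, 2.22, 2.79, 3.14, 3.14, 3.14].

## Interface

Orientations are given as a unit quaternion [x, y, z, w].
In Python, from bench import * gives the robot as it stands. The module is installed in compiled form; this text tells all that it offers.
- The arm moves only by the tool send_rows, never from a script. Its argument "deltas" is a list of rows, each a list of 7 numbers: the closure, from 0 (fully open) to 1 (shut), then the shift along the tool's x, y, z normalised to -1 to 1, where 1 is 0.12 m, then the turn, a rotation vector about the tool's x, y, z normalised to -1 to 1, where 1 is 120 degrees. In form: [[grip, dx, dy, dz, rx, ry, rz], ...]. A call has 1 to 5 rows; each row is the pose to reach, as a shift and turn from the pose commanded when the call began, along the tool's axes at that moment; what a row does not reach only later rows make up. A row lasts 1/8 s, in which the tool goes at most 62.5 mm and 10.7 degrees, less where a joint would pass 70% of its speed; a pose out of reach is approached as far as the arm can. A call with a number of a shift or a turn outside -1 to 1 is refused whole. A call with a gripper value outside its range is refused whole. The fingers move at their own pace and stop on an object; "force" is the grip in N (left out, the last holds). Time passes only in rows, so rows that repeat a pose let the fingers close. It gives the time, the measured TCP pose, the force, the opening and the grip force at its end, in the units of the state.
- state(): the state, without advancing time (a new reading comes with each control period).
- read_camera(name): name is "scene" or "top"; returns a dict with "color" (384x512x3 uint8, red, green, blue), "intrinsics" (3x3 intrinsics, pixels), "position" and "attitude" of the camera in the world. Camera axes: x right, y down, z forward; pixel columns grow to the right and rows downward; lengths in mm; the calibration is good to about 2 mm. A picture is of the moment at which its call begins. There is no depth.
- job_done(): hands the job in; it is judged then, once.
The state is a dict: "clock": time; "joint_positions": joint angles; "qd": joint speeds; "tau": joint torques, N m; "position": TCP position; "tcp_rot": TCP orientation; "contact_force": force on the tool from outside, world axes, zero at the start; "ft_torque": the same for the moment, N m; "gripper_width": finger opening in mm; "grip_force": force on a finger pad.
Only numpy, scipy, OpenCV 4.12 (cv2) and the standard library are available. Lean on these libraries where they do the work, as an engineer would, in place of code of your own. Each camera call takes 0.05 s, during which the arm holds its last target. There are 200 camera calls.

## Task

Push the handle of the green tilt bin, the one holding the garlic bulb, over past its catch so that the garlic is dumped into the white tray in front of it. Then ease the bin gently back until it clicks home upright, and leave the yellow bin with the mustard jar as it is.

Things in the scene. Friction and masses are not known exactly. Their poses are not given: they have to be found in the camera images.
- green_feeder: Fixed white stand of the green tilt bin, 297 x 136 mm. Origin on the worktop below the axle, which is 75 mm up; x level in the dump direction (roughly away from the robot), y along the axle. Catch tray x 40 to 198, y -64 to 64, walls 40 high, far wall 46. The bin's grip bar (black, along y, 14 thick, 80 long, free all round between two thin arms 105 apart) starts centred at x -55, y 0, z 215.
- green_bin (a joint): Green bin's angle a, rad: 0 upright at rest, 1.4 tipped (stop). The bar centre swings about the axle: x = -55 cos a + 140 sin a, z = 75 + 55 sin a + 140 cos a mm. A spring catch between 0 and 0.4 takes 1 to 3 N at the bar to leave or re-enter; past balance (about 0.75) it falls forward by itself. Let go on the way back it stops short at the catch, about 0.35, and must be pressed home.
- garlic: Pinkish white garlic bulb, about 56 mm across and 55 mm high, 36 g, loose. Origin at the centre of its underside. It starts standing in the green bin.
- yellow_bin (a joint): Angle of the other, yellow tilt bin, of the same make, which holds a jar of mustard with a red lid and stands beside the green one, to its left or right: 0 upright. To be left alone.
Not all that is in view belongs to the job. Of the things like the garlic, leave any that is blue, orange or turquoise; of the rest the larger one is meant.

How it is judged (in metres and radians):
On the way:
1. the green bin is tipped well over (beyond 1.0 rad) and the garlic is in its catch tray (value of joint green_bin above 1 rad and x of garlic in the frame of green_feeder between 0.035 and 0.205 m and y of garlic in the frame of green_feeder between -0.07 and 0.07 m and z of garlic in the frame of green_feeder below 0.075 m), for 0.2 s.
At the end, for the whole second after the job is handed in: The green bin is back upright in its catch (angle under 0.1 rad), the garlic lies at rest inside the green feeder's catch tray, and the yellow bin is upright (under 0.1 rad) (value of joint each of green_bin, yellow_bin below 0.1 rad and x of garlic in the frame of green_feeder between 0.035 and 0.205 m and y of garlic in the frame of green_feeder between -0.07 and 0.07 m and z of garlic in the frame of green_feeder below 0.075 m and linear speed of garlic below 0.03 m/s); the robot touches nothing.
It fails at once if the green bin is flung back (faster than 3 rad/s on its way back, before it reaches the catch) (velocity of joint green_bin below -3 rad/s and value of joint green_bin above 0.4 rad).
It fails at once if the yellow bin is tipped by more than 0.3 rad (value of joint yellow_bin above 0.3 rad).
It also fails if it takes over 42 s, if anything falls off the work surface, if the arm or the gripper's body presses on something with over 40 N, if the wrist force passes 120 N, or if a joint passes its speed limit or range.

## Working session

There is one attempt and no reset: what is moved stays moved. The work goes in short steps, Python scripts to look and compute and a tool call to move; the robot and the scene stay as the last step left them, time stands still between calls to the robot, and variables do not carry over. Pictures are saved under pics/ and viewed, at most 10 in all, crops included, and the job is handed in when it is done.

Besides the shell and the picture viewer there is one more tool, called after "Request:" as name(argument=value, ...) on one line, values as JSON. send_rows: Moves the arm, as the interface text tells. Scaled input: -1 to 1 covers 0.12 m each way for a shift and 120 degrees each way for a turn. Its arguments: {"type":"object","properties":{"deltas":{"type":"array","items":{"type":"array","items":{"type":"number","minimum":-1,"maximum":1}}},"force":{"type":"number"}},"required":["deltas"]}

```bash
mkdir -p pics; python3 - <<'E'
from bench import *
import cv2,numpy as np
for n in("scene","top"):
    c=read_camera(n); cv2.imwrite(f"pics/{n}0.png",c["color"][:,:,::-1])
    print(n,c["intrinsics"],c["position"],c["attitude"])
print(state())
E
```

```text
scene [[354.11023687   0.         252.42487761]
 [  0.         354.11023687 192.99613183]
 [  0.           0.           1.        ]] [ 599.90036157 -306.13763939  851.81790645] [ 0.95341876  0.18068777 -0.0441651  -0.2374743 ]
top [[465.49460046   0.         247.35960831]
 [  0.         465.49460046 186.93189784]
 [  0.           0.           1.        ]] [ 387.87499418   99.3193552  1078.01492431] [ 0.70752196 -0.70600032  0.02345383 -0.02064311]
{'clock': 0.1, 'joint_positions': array([-1.32639227e+00,  3.53609575e-01,  1.63402312e+00,  4.48119715e-05,
        1.15517100e+00, -2.40707931e-03]), 'qd': array([ 0.00039889, -0.00105158, -0.00161818, -0.00101341,  0.00096738,
        0.00025387]), 'tau': array([-4.70480536e-04, -6.06360912e+01, -3.42820215e+01, -7.31413820e-05,
        3.91290116e-03,  2.81984637e-05]), 'position': array([ 152.60874533, -605.67216506,  230.6332554 ]), 'tcp_rot': array([ 9.92396124e-01,  1.23083573e-01, -5.27450867e-05, -6.03565105e-04]), 'contact_force': array([-0.03467442,  0.37411067,  0.38311327]), 'ft_torque': array([-0.00445872, -0.02670365,  0.01729772]), 'grip_force': 0.0, 'gripper_width': 85.64842237184332}
```

View pics/scene0.png

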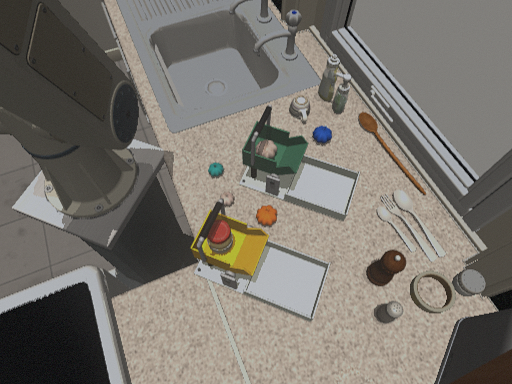

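View pics/top0.png

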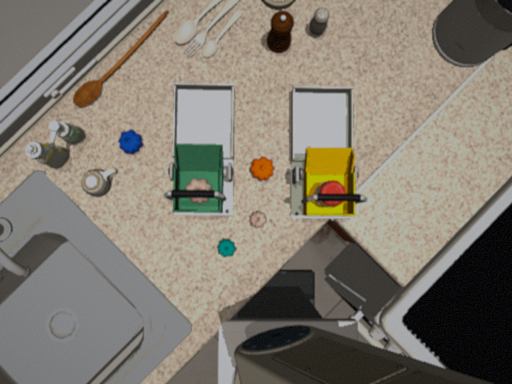

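Scene and top views: green bin at top (199,180) with a garlic in it. Garlic-like things: bulb in the green bin (top 199,188), a small pinkish one on the counter (258,218), and blue (130,141), orange (262,168) and turquoise (227,247) ones. The target is the large pinkish bulb in the green bin. The yellow bin with the jar is at (330,185).

```bash
python3 - <<'E'
import cv2
a=cv2.imread("pics/top0.png")[75:225,150:300]
cv2.imwrite("pics/c1.png",cv2.resize(a,None,fx=4,fy=4,interpolation=cv2.INTER_CUBIC))
E
cat > h.py <<'E'
import numpy as np
from bench import *
from scipy.spatial.transform import Rotation as R
CAL={"top":(465.4946,247.3596,186.9319,[387.875,99.319,1078.015],[0.70752196,-0.70600032,0.02345383,-0.02064311]),
"scene":(354.11,252.425,192.996,[599.9,-306.138,851.818],[0.95341876,0.18068777,-0.0441651,-0.2374743])}
def ray(n,u,v,z):
    f,cx,cy,p,q=CAL[n]; d=R.from_quat(q).apply([(u-cx)/f,(v-cy)/f,1]); p=np.array(p)
    return p+d*(z-p[2])/d[2]
def pix(n,X):
    f,cx,cy,p,q=CAL[n]; c=R.from_quat(q).inv().apply(np.array(X)-p); return c[...,:2]/c[...,2:]*f+[cx,cy]
E
```

```text
(no output)
```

View pics/c1.png

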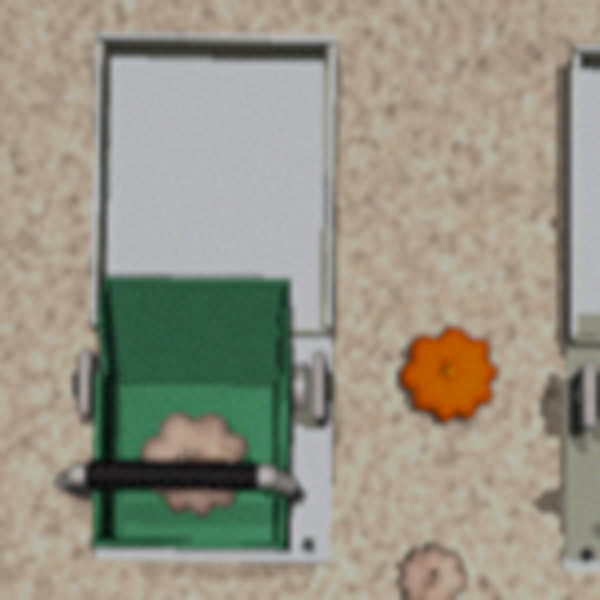

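The crop confirms the large pinkish garlic in the green bin. The bar runs from crop (85,475) to (258,478), and the far tray corners are at (100,38) and (335,38).

```bash
python3 - <<'E'
from h import *
g=lambda u,v,z: ray("top",150+u/4,75+v/4,z)
L,Rr=g(100,38,46),g(335,38,46); print("far",L,Rr,np.linalg.norm(L-Rr))
a,b=g(85,475,215),g(258,478,215); print("bar",a,b,np.linalg.norm(a-b),(a+b)/2)
yaw=np.arctan2(-(L-Rr)[0],(L-Rr)[1]); ex=np.array([np.cos(yaw),np.sin(yaw),0])
print("yaw",yaw,"origin from far",(L+Rr)/2-198*ex,"from bar",(a+b)/2+55*ex)
print("near right corner",g(330,560,5), "expected bar scene px",pix("scene",np.array([a,b])))
print("yellow far",ray("top",293,88,46),ray("top",352,88,46),"bar",ray("top",307,197,215),ray("top",362,199,215))
E
```

```text
far [682.97232926 258.62218086  46.        ] [683.39335508 126.39827296  46.        ] 132.22457820712282
bar [428.78566922 237.07538163 215.        ] [427.57087772 156.87408369 215.        ] 80.21049750757695 [428.17827347 196.97473266 215.        ]
yaw 0.0031841775243255247 origin from far [485.18384593 191.87976082  46.        ] from bar [483.17799465 197.14986213 215.        ]
near right corner [390.11498541 129.17557149   5.        ] expected bar scene px [[268.76990367 106.14177498]
 [255.90998091 131.55233303]]
yellow far [675.81033533  -7.05701768  46.        ] [ 676.22966491 -140.05711919   46.        ] bar [423.30636513 -14.79299471 215.        ] [ 419.81509475 -116.92888519  215.        ]
```

Request:
send_rows(deltas=[[0,0,0,-0.4,0,0,-0.08],[0,0,0,-0.8,0,0,-0.17],[0,0,0,-0.9,0,0,-0.26],[0,0,0,-0.9,0,0,-0.35],[0,0,0,-0.9,0,0,-0.35]])

```text
clock: 0.72
position: [152.7, -605.9, 339.0]
tcp_rot: [0.883, 0.47, 0.0, -0.0]
contact_force: [0.1, -0.4, -0.3]
gripper_width: 85.4
grip_force: 0.0
```

Request:
send_rows(deltas=[[0,0.25,-0.16,0,0,0,-0.07],[0,0.5,-0.32,0,0,0,-0.15],[0,0.75,-0.5,0,0,0,-0.22],[0,0.97,-0.65,0,0,0,-0.2825],[0,0.97,-0.65,0,0,0,-0.2825]])

```text
clock: 1.35
position: [152.7, -464.1, 339.2]
tcp_rot: [0.708, 0.706, 0.0, -0.0]
contact_force: [0.6, -0.7, 0.9]
gripper_width: 85.2
grip_force: 0.0
```

```bash
python3 - <<'E'
from h import *
s=state();print(s['clock'],s['position'],R.from_quat(s['tcp_rot']).as_matrix().round(3),s['joint_positions'],s['contact_force'])
E
```

```text
1.35 [ 152.67009019 -464.14615777  339.19646269] [[ 0.002  1.    -0.   ]
 [ 1.    -0.002  0.001]
 [ 0.001 -0.    -1.   ]] [-1.25617046e+00  4.33999200e-02  1.77889433e+00  1.23052352e-04
  1.31997472e+00 -1.25403975e+00] [ 0.60415539 -0.65049054  0.86508588]
```

Request:
send_rows(deltas=[[0,0.3,0.2,0,0,0,0],[0,0.7,0.5,0,0,0,0],[0,1,0.7,0,0,0,0]])

```text
clock: 1.72
position: [237.7, -345.0, 339.1]
tcp_rot: [0.709, 0.705, 0.0, -0.0]
contact_force: [0.1, 1.0, -0.0]
gripper_width: 85.2
grip_force: 0.0
```

Request:
send_rows(deltas=[[0,0.4,0.25,0,0,0,0],[0,0.8,0.5,0,0,0,0],[0,1,0.6,0,0,0,0]])

```text
clock: 2.1
position: [310.0, -224.4, 339.3]
tcp_rot: [0.708, 0.706, 0.0, 0.0]
contact_force: [-0.5, -0.9, 0.8]
gripper_width: 85.5
grip_force: 0.0
```

Request:
send_rows(deltas=[[0,0.4,0.2,0,0,0,0],[0,0.8,0.4,0,0,0,0],[0,1,0.5,0,0,0,0]])

```text
clock: 2.48
position: [369.9, -104.1, 339.3]
tcp_rot: [0.708, 0.706, 0.0, 0.0]
contact_force: [0.2, -1.0, -0.3]
gripper_width: 85.7
grip_force: 0.0
```

Request:
send_rows(deltas=[[0,0.4,0.1,0,0,0,0],[0,0.8,0.2,0,0,0,0],[0,1,0.3,0,0,0,0]])

```text
clock: 2.85
position: [405.3, 16.1, 339.2]
tcp_rot: [0.708, 0.706, 0.0, -0.0]
contact_force: [1.1, -0.1, -0.4]
gripper_width: 85.8
grip_force: 0.0
```

Request:
send_rows(deltas=[[0,0.4,0.1,0,0,0,0],[0,0.8,0.2,0,0,0,0],[0,1,0.2,0,0,0,0],[0,1,0.2,0,0,0,0]])

```text
clock: 3.35
position: [428.9, 135.5, 338.8]
tcp_rot: [0.707, 0.707, -0.0, -0.0]
contact_force: [0.1, 0.2, -0.4]
gripper_width: 85.8
grip_force: 0.0
```

Request:
send_rows(deltas=[[0,0.3,0,0,0,0,0],[0,0.5,0,0.3,0,0,0],[0,0.5,0,0.6,0,0,0],[0,0.5,0,0.6,0,0,0]])

```text
clock: 3.85
position: [427.1, 192.8, 265.1]
tcp_rot: [0.708, 0.706, -0.003, -0.001]
contact_force: [0.3, -0.1, 0.2]
gripper_width: 85.6
grip_force: 0.0
```

```bash
python3 - <<'E'
from h import *
import cv2
t=read_camera("top")["color"][130:230,140:260,::-1]; s=read_camera("scene")["color"][60:210,200:350,::-1]
t=cv2.resize(t,(480,400),interpolation=2); s=cv2.resize(s,(400,400),interpolation=2)[:,:300]
cv2.imwrite("pics/c2.png",np.hstack([t,s])); print(state()['position'])
E
```

```text
[428.9645137  193.6150927  268.09972505]
```

View pics/c2.png

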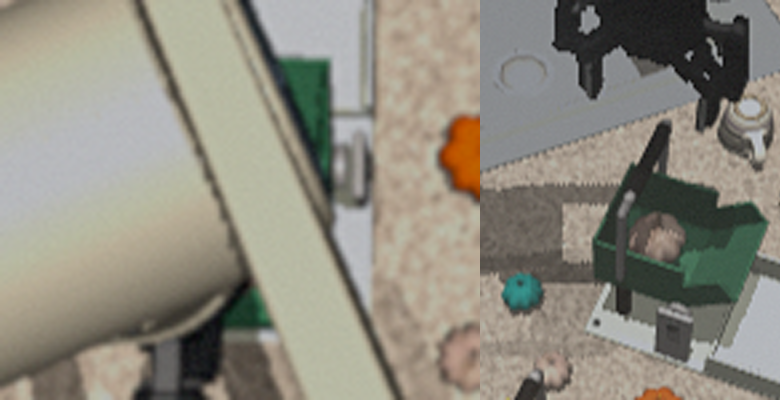

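Left: the arm hides the bar. Right: the finger tips at (592,92) and (706,125) stand above the bar, which runs (622,205) to (665,125).

```bash
python3 - <<'E'
from h import *
print(pix("scene",np.array([[429,194,281],[428,196,215.],[429,236,215],[427,156,215]])), ray("scene",261.1,121.9,215))
f=lambda u,v:(200+(u-480)*.375,60+v*.375)
print(f(592,92),f(706,125),pix("scene",np.array([[379,194,281],[479,194,281.]])),f(622,205),f(665,125))
E
```

```text
[[263.17468448  99.36358148]
 [262.2548455  118.86268137]
 [268.697148   106.49616184]
 [255.53166277 131.76837316]] [428.66699163 186.78723643 215.        ]
(242.0, 94.5) (284.75, 106.875) [[241.37732539  92.8752073 ]
 [285.4706948  106.00038813]] (253.25, 136.875) (269.375, 106.875)
```

Request:
send_rows(deltas=[[0,0,0,0.2,0,0,0],[0,0,0,0.4,0,0,0],[0,0,0,0.57,0,0,0],[0,0,0,0.57,0,0,0]])

```text
clock: 4.45
position: [428.7, 193.8, 199.4]
tcp_rot: [0.707, 0.707, -0.0, 0.0]
contact_force: [-0.7, 0.3, 0.6]
gripper_width: 85.3
grip_force: 0.0
```

Request:
send_rows(deltas=[[0.55,0,0,0,0,0,0],[0.55,0,0,0,0,0,0],[0.55,0,0,0,0,0,0],[0.55,0,0,0,0,0,0],[0.55,0,0,0,0,0,0]], force=20)

```text
clock: 5.08
position: [428.3, 194.3, 199.0]
tcp_rot: [0.707, 0.707, 0.0, 0.0]
contact_force: [0.4, 0.3, -0.4]
gripper_width: 37.9
grip_force: 0.0
```

Request:
send_rows(deltas=[[0.55,0,0.1,0,0,0,0],[0.55,0,0.22,-0.05,0,0,0],[0.55,0,0.35,-0.07,0,0,0],[0.55,0,0.48,-0.08,0,0,0],[0.55,0,0.6,-0.08,0,0,0]])

```text
clock: 5.7
position: [502.0, 194.3, 208.6]
tcp_rot: [0.707, 0.707, 0.0, 0.0]
contact_force: [-0.5, -0.7, 0.4]
gripper_width: 38.7
grip_force: 0.4
```

Request:
send_rows(deltas=[[0.55,0,0.12,0.02,0,0,0],[0.55,0,0.22,0.05,0,0,0],[0.55,0,0.32,0.1,0,0,0],[0.55,0,0.42,0.15,0,0,0]])

```text
clock: 6.2
position: [551.3, 194.3, 189.8]
tcp_rot: [0.707, 0.707, -0.0, -0.0]
contact_force: [-0.2, -0.7, 0.3]
gripper_width: 38.2
grip_force: 0.1
```

```bash
python3 - <<'E'
from h import *
import cv2
s=read_camera("scene")["color"][60:240,200:400,::-1]
cv2.imwrite("pics/c3.png",cv2.resize(s,(600,540),interpolation=2)); print(state()['position'],state()['contact_force'])
E
```

```text
[552.42211954 194.27217356 189.20639345] [ 0.96192526  1.28796803 -0.97280519]
```

View pics/c3.png

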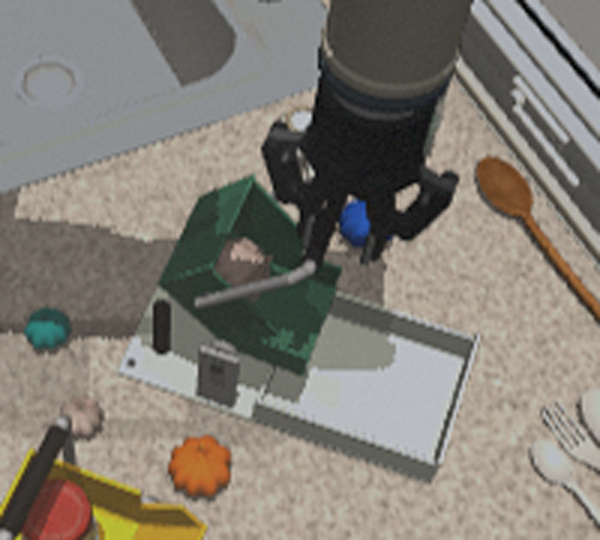

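The bin is tipping: the bar end at (312,268) is between the fingers, and the garlic is still in the bin at (243,255).

Request:
send_rows(deltas=[[0.55,0,0.12,0.06,0,0,0],[0.55,0,0.24,0.14,0,0,0],[0.55,0,0.34,0.24,0,0,0],[0.55,0,0.44,0.34,0,0,0],[0.55,0,0.5,0.42,0,0,0]])

```text
clock: 6.88
position: [611.2, 194.2, 138.9]
tcp_rot: [0.707, 0.707, -0.0, -0.0]
contact_force: [0.1, -0.7, 0.1]
gripper_width: 38.2
grip_force: 0.0
```

Request:
send_rows(deltas=[[0.55,0,0,0,0,0,0],[0.55,0,0,0,0,0,0],[0.55,0,0,0,0,0,0],[0.55,0,0,0,0,0,0],[0.55,0,0,0,0,0,0]])

```text
clock: 7.5
position: [610.7, 194.4, 140.4]
tcp_rot: [0.707, 0.707, 0.0, 0.0]
contact_force: [0.6, 1.0, -0.1]
gripper_width: 38.4
grip_force: 0.0
```

```bash
python3 - <<'E'
from h import *
import cv2
s=read_camera("scene")["color"][60:240,200:400,::-1]
cv2.imwrite("pics/c4.png",cv2.resize(s,(600,540),interpolation=2)); print(state()['position'],state()['contact_force'])
E
```

```text
[610.70562052 194.43041401 140.32739995] [ 0.00254337 -0.43121689  0.21509939]
```

View pics/c4.png

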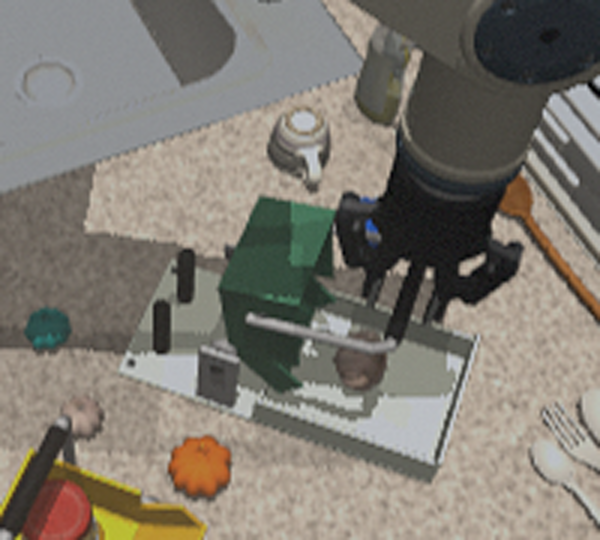

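The bin is fully tipped and the garlic lies in the tray at (360,362). Next I ease the bin back.

Request:
send_rows(deltas=[[0.55,0,-0.1,-0.06,0,0,0],[0.55,0,-0.2,-0.15,0,0,0],[0.55,0,-0.28,-0.22,0,0,0],[0.55,0,-0.35,-0.29,0,0,0],[0.55,0,-0.42,-0.35,0,0,0]])

```text
clock: 8.18
position: [560.3, 194.5, 183.6]
tcp_rot: [0.707, 0.707, 0.001, 0.001]
contact_force: [1.0, 0.1, 1.1]
gripper_width: 38.7
grip_force: 0.7
```

Request:
send_rows(deltas=[[0.55,0,-0.08,-0.05,0,0,0],[0.55,0,-0.16,-0.08,0,0,0],[0.55,0,-0.24,-0.12,0,0,0],[0.55,0,-0.32,-0.16,0,0,0],[0.55,0,-0.4,-0.18,0,0,0]])

```text
clock: 8.8
position: [511.6, 194.3, 203.8]
tcp_rot: [0.707, 0.707, -0.0, -0.0]
contact_force: [-0.3, 0.3, 0.6]
gripper_width: 38.2
grip_force: 0.0
```

Request:
send_rows(deltas=[[0.55,0,-0.08,0,0,0,0],[0.55,0,-0.16,0,0,0,0],[0.55,0,-0.24,0.0,0,0,0],[0.55,0,-0.32,0.0,0,0,0],[0.55,0,-0.4,0.0,0,0,0]])

```text
clock: 9.43
position: [463.8, 194.3, 203.7]
tcp_rot: [0.707, 0.707, 0.0, 0.0]
contact_force: [1.3, 0.3, -0.7]
gripper_width: 38.1
grip_force: 0.7
```

Now I press it home to TCP x ≈ 416.

Request:
send_rows(deltas=[[0.55,0,-0.1,0.02,0,0,0],[0.55,0,-0.2,0.03,0,0,0],[0.55,0,-0.3,0.04,0,0,0],[0.55,0,-0.38,0.05,0,0,0],[0.55,0,-0.38,0.05,0,0,0]])

```text
clock: 10.05
position: [418.2, 194.3, 197.7]
tcp_rot: [0.707, 0.708, 0.0, 0.0]
contact_force: [1.2, -0.8, -0.5]
gripper_width: 38.2
grip_force: 0.0
```

Request:
send_rows(deltas=[[0.55,0,-0.03,0,0,0,0],[0.55,0,-0.03,0,0,0,0]])

```text
clock: 10.3
position: [416.9, 194.4, 198.0]
tcp_rot: [0.707, 0.707, 0.001, 0.001]
contact_force: [7.2, -0.4, -4.4]
gripper_width: 38.6
grip_force: 3.4
```

Request:
send_rows(deltas=[[0.55,0,-0.03,0,0,0,0],[0.55,0,-0.03,0,0,0,0]])

```text
clock: 10.55
position: [416.5, 194.5, 198.1]
tcp_rot: [0.707, 0.708, 0.004, 0.003]
contact_force: [23.3, -2.9, -16.3]
gripper_width: 38.6
grip_force: 11.3
```

Firm against the stop: upright. Centre the fingers, open and rise.

Request:
send_rows(deltas=[[0.55,0,0.07,0,0,0,0],[0.55,0,0.14,0,0,0,0],[0.2,0,0.14,0,0,0,0],[0.2,0,0.14,0,0,0,0],[0.2,0,0.14,0,0,0,0]])

```text
clock: 11.18
position: [428.0, 194.2, 197.7]
tcp_rot: [0.707, 0.707, -0.0, -0.0]
contact_force: [0.6, -0.1, 1.2]
gripper_width: 68.0
grip_force: 0.0
```

Request:
send_rows(deltas=[[0.2,0,0,-0.25,0,0,0],[0.2,0,0,-0.6,0,0,0],[0.2,0,0,-1,0,0,0],[0.2,0,0,-1,0,0,0],[0.2,0,0,-1,0,0,0]])

```text
clock: 11.8
position: [427.8, 194.1, 317.1]
tcp_rot: [0.707, 0.707, -0.0, -0.0]
contact_force: [-0.0, -0.5, -1.2]
gripper_width: 68.3
grip_force: 0.0
```

```bash
python3 - <<'E'
from h import *
import cv2
s=read_camera("scene")["color"][60:300,180:400,::-1]
cv2.imwrite("pics/c5.png",cv2.resize(s,(550,600),interpolation=2)); print(state()['position'],state()['contact_force'])
E
```

```text
[427.53116088 193.95903366 316.5286593 ] [-0.58272733  0.08003144  0.01535974]
```

View pics/c5.png

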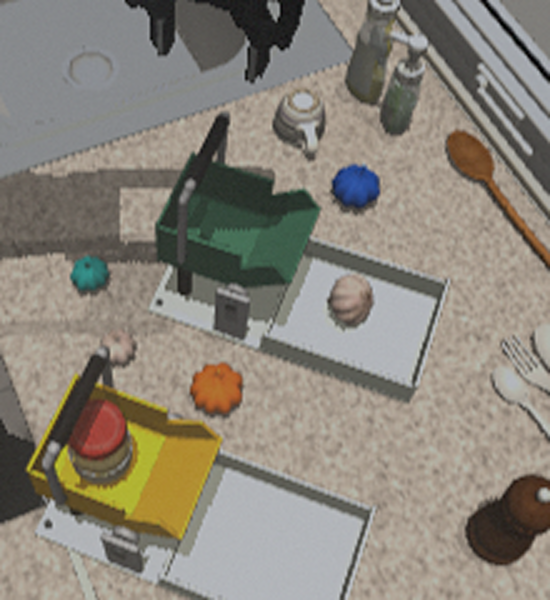

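The green bin is upright and empty, with its bar at (188,190) to (222,118), matching the start. The garlic is at (350,300) in the tray, and the yellow bin is untouched.

```bash
python3 -c "
from bench import *
print(job_done())"
```

```text
the job is handed in; nothing more can be done
None
```

The garlic is dumped in the green feeder's catch tray, the green bin is pressed home upright, and the yellow bin was left alone; I handed the job in at about 12 s, and no verdict was returned.

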